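# Clamp the trumpet horn in the pipe vise

### The job

Take the chrome trumpet horn off its notched wooden rest and slide its plain neck into the V of the blue pipe vise, bell outside, until the collar meets the jaw. Then hold the vise's T-handle and screw it down clockwise until rising resistance tells you that the horn is firmly clamped; stop there, before the thin tube is crushed, let go, and leave the other things on the bench alone.

Things in the scene. Friction and masses are not known exactly. Their poses are not given: they have to be found in the camera images.
- vise: blue cast yoke pipe vise bolted to the bench, screw upright. Base 110 x 190 mm, 265 mm high overall. Origin on the bench under the screw axis; x is the level direction in which the tube is slid in, y runs from yoke leg to yoke leg (legs 32 mm long in x, at y = +-42 to +-62 mm), z up. A cross bar with a boss of radius 22 mm joins the legs; the boss top is 214 mm above the bench
- lower_jaw: the vise's lower jaw block, 64 mm long (x from -32 to +32 mm), on shims, with a brass-faced 90 degree V open upward whose edges are level with the axis of a seated tube. It is fixed, but its shims differ by +-1.2 mm from start to start. Origin on the screw axis, at the bench top within these 1.2 mm; axes as the vise
- v_seat (a point): where the horn's own origin lies when the horn is home: the point in the lower jaw's front face (x = -32 mm in the vise's frame), on the axis of a 26 mm tube lying in the V, 99 to 101 mm above the bench. Axes as the vise
- upper_jaw: the vise's upper jaw, a block 64 mm long with a shallow brass inverted V, pushed down by the screw without turning. At the start its face is 6 to 11 mm above a tube lying in the V, so a tube carried 3 mm above its seat passes. Its origin, on the screw axis near bench height, only shows its travel. It firmly clamps the tube at 55 to 100 N, is too loose below 40 N and crushes it above 140 N
- t_handle (a point): centre of the vise screw's steel T-handle: a bar 130 mm long (along this point's y axis), 16 mm wide and high, with 19 mm end knobs; at the start 254 to 256 mm above the bench and within 0.4 rad of lying across the tube. Under it a bare 12 mm stem reaches down to the boss, 33 mm below the bar. Turned clockwise seen from above, handle and jaw go down together 2.8 mm per radian and stay where left
- screw (a joint): turn of the T-handle, rad, growing clockwise from above, 0 with the bar square across the tube. Free running it takes 0.3 N m (dry friction either way, so a standstill reading may be anything below). 2.2 to 3.9 rad from the start, never the same, the jaw meets the tube; from there the moment rises 1 N m per rad above its free-run reading: +0.11 is too loose, +0.15 to +0.28 firm, +0.39 crushes
- horn: chrome trumpet horn, 0.3 kg, 280 mm long, lying level. Origin on its axis in the collar face that meets the jaw, x along the tube to the inlet. Neck x = 0 to 90 mm, diameter 26, then a taper and a 15 mm brass spigot to 115; collar, diameter 38, -10 to 0; barrel, diameter 26, -14 to -105; bell, flaring to 76, to -165. Centre of mass at x = +12 mm, so it lies steady in the V once in up to the collar
- horn_grip (a point): middle of the clear barrel of the horn, on its axis 70 mm behind the collar face; axes as the horn. Good place to hold it, from above across the barrel, with 40 N or more; the horn starts with this point 50 mm above the bench
- rest: notched wooden rest, 150 x 70 mm, 50 mm high, fixed to the bench, in whose two V notches the horn lies at the start; origin on the bench under the horn's collar face, x axis along the notches. The notched uprights are at x = -34 to -20 and +61 to +75 mm
- ratchet: bystander: steel ratchet handle lying on the bench, 240 mm long
- mallet: bystander: black silicone mallet with a wooden handle, 260 mm long, head 95 mm wide
- gapper: bystander: round steel spark plug gapper, 34 mm diameter, 5 mm thick
- plug: bystander: spark plug lying on the bench, 80 mm long
- bolt_tin: bystander: open aluminium tin, 72 mm diameter, 55 mm high
- disc_horn: bystander: round chrome disc horn lying on its back, 80 mm diameter, 26 mm high

How it is judged:
By the outcome, as a careful person would: the job done as asked, in the order asked, and still so for the second after the job is handed in, with the robot touching nothing.
It also fails if it takes over 69 s, if anything falls off the work surface, if the arm or the gripper's body presses on something with over 40 N, if the wrist force passes 120 N, or if a joint passes its speed limit or range.

### The arm

A 6-joint arm with a two-finger parallel gripper is mounted at the origin on the work surface. World frame = base frame: x ahead of the robot, y to its left, z up, the work surface at z = 0. Lengths are in m, angles in rad, forces in N, time in s.
With the tool pointing down it reaches from about 0.4 to 0.825 m from the base axis. Payload 7 kg.
Tool frame: the origin (TCP) lies midway between the tips of the shut fingers; the grasp point (between the pads) lies 19 mm behind it; z points along the fingers, x is the direction in which the jaws open and shut, and the axes are right-handed (so a half turn about z gives the same grasp; the last joint's range is limited). The gripper opens to 88 mm and grips with 3 to 60 N. Pads are 19 mm wide; open, the fingers measure 130 mm over their backs; the gripper's body (78 mm by 193 mm) begins 47 mm behind the grasp point.
Start: joints at [1.592, 0.359, 0.012, 0, -1.224, -0.288], TCP at [0.178, 0.651, 0.227] pointing down, gripper open.
Joint ranges: [-3.07, 3.07], [-1.43, 2.12], [-1.02, 1.25], [-3.03, 1.67], [-3.05, -0], [-3.03, 3.03]. Speed limits (rad/s): [2.39, 2.39, 3.01, 3.14, 3.14, 3.14].

### API

Orientations are given as [roll, pitch, yaw] about the fixed x, y, z axes, in that order (R = Rz(yaw) Ry(pitch) Rx(roll)).
In Python, from station import status, eyes, workorder gives the robot as it stands.
- The arm moves only by the shell command python3 -m jog 'ROWS' [OPENING] [FORCE]. ROWS is JSON, a list of rows, each a list of 6 numbers: the shift along the world's x, y, z in mm, then the turn, a rotation vector about the world's x, y, z in rad. A call has 1 to 12 rows; each row shifts and turns the pose as measured when the row begins; what a row does not reach is not made up. A row lasts 1/10 s, in which the tool goes at most 50 mm and 8.59 degrees, less where a joint would pass 70% of its speed; a pose out of reach is approached as far as the arm can. A call with a gripper value outside its range is refused whole. OPENING is the opening, from 0 (shut) to 1 (fully open), set as the call begins (- or left out, the last holds). The fingers move at their own pace and stop on an object; FORCE is the grip in N (left out, the last holds). Time passes only in rows, so rows that do not move let the fingers close. It gives the time, the measured TCP pose, the force and the opening at its end, in the units of the state.
- status.get_state(): the state, without advancing time (a new reading comes with each control period).
- eyes.grab_frame(name): name is "scene" or "top" or "wrist"; returns the picture (400x640x3 uint8, blue, green, red); there is no depth.
- eyes.calibration(name): a dict with "camera_matrix" (3x3 intrinsics, pixels), "cam_to_world" (4x4, takes a point from camera to world coordinates); the wrist camera has in their place "hand_eye" (4x4, takes a point from camera to tool coordinates, whose origin is the TCP and whose axes are the tool frame's). Camera axes: x right, y up, looking along -z (the intrinsics and any distortion apply to the point x, -y, -z); pixel columns grow to the right and rows downward; lengths in m; the calibration is good to about 2 mm. A picture is of the moment at which its call begins: read the wrist's pose just before it. calibration takes no time and is no camera call.
- workorder.job_done(): hands the job in, once; it reports no verdict.
The state is a dict: "t": time; "q": joint angles; "qd": joint speeds; "joint_efforts": joint torques, N m; "eef_pos": TCP position; "ee_rot": TCP orientation; "force": force on the tool from outside, world axes, zero at the start; "moment": the same for the moment, N m; "width": finger opening in m.
Only numpy, scipy, OpenCV 4.12 (cv2) and the standard library are available. Lean on these libraries where they do the work, as an engineer would, in place of code of your own. Each camera call takes 0.05 s, during which the arm holds its last target. There are 200 camera calls.

## Working session

There is one attempt and no reset: what is moved stays moved. The work goes in short steps, Python scripts to look and compute and a shell command to move; the robot and the scene stay as the last step left them, time stands still between calls to the robot, and variables do not carry over. Pictures are saved under pics/ and viewed, about 8 in all and at most 12, crops included, and the job is handed in when it is done.

```bash
ls; mkdir -p pics; python3 - <<'E'
from station import status, eyes
import cv2,numpy as np
print(status.get_state())
for n in ("scene","top","wrist"):
    f=eyes.grab_frame(n); cv2.imwrite(f"pics/{n}0.png",f)
    c=eyes.calibration(n); print(n,{k:np.round(np.array(v),4).tolist() if not isinstance(v,str) else v for k,v in c.items()})
E
```

```text
pics
{'t': 0.0, 'q': array([ 1.59207182e+00,  3.59344657e-01,  1.10418897e-02, -3.65614399e-04,
       -1.22410432e+00, -2.88091603e-01]), 'qd': array([-0.00066331, -0.00063659,  0.00087826,  0.00044404, -0.00051272,
        0.00024337]), 'joint_efforts': array([ 1.02587685e-03, -5.82712555e+01,  2.93052328e+01,  6.99737236e+00,
        6.85914667e-03, -1.48736490e-04]), 'eef_pos': array([0.17786903, 0.65061987, 0.22563983]), 'ee_rot': array([-3.14146449e+00, -1.64203733e-03, -1.83773705e+00]), 'force': array([ 0.49471436, -0.71407646, -0.54592586]), 'moment': array([0.00532482, 0.00289313, 0.00780048]), 'width': 0.08749468357741988}
scene {'camera_matrix': [[368.675, 0.0, 314.9158], [0.0, 368.675, 197.0786], [0.0, 0.0, 1.0]], 'cam_to_world': [[-0.6253, -0.4297, 0.6514, 1.3085], [0.7803, -0.3539, 0.5156, 0.6128], [0.0089, 0.8307, 0.5566, 0.8189], [0.0, 0.0, 0.0, 1.0]]}
top {'camera_matrix': [[473.45, 0.0, 318.6616], [0.0, 473.45, 199.0905], [0.0, 0.0, 1.0]], 'cam_to_world': [[-0.018, 0.9949, -0.099, 0.4283], [-0.9998, -0.0191, -0.0105, 0.0064], [-0.0123, 0.0987, 0.995, 1.5587], [0.0, 0.0, 0.0, 1.0]]}
wrist {'camera_matrix': [[354.0361, 0.0, 320.6414], [0.0, 354.0361, 201.3993], [0.0, 0.0, 1.0]], 'hand_eye': [[1.0, 0.0012, 0.0005, 0.0004], [0.0013, -0.9552, -0.2961, -0.0794], [0.0001, 0.2961, -0.9552, -0.1582], [0.0, 0.0, 0.0, 1.0]]}
```

View pics/top0.png

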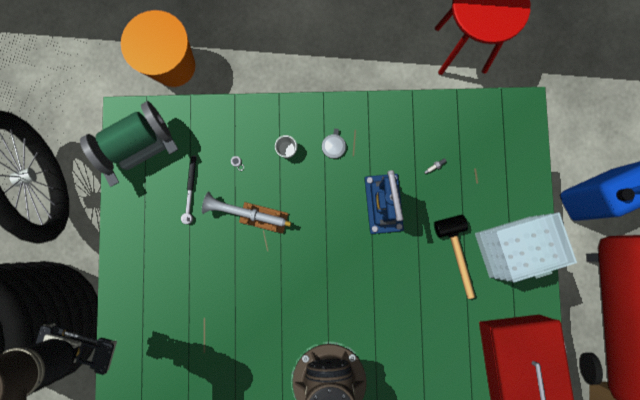

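View pics/scene0.png

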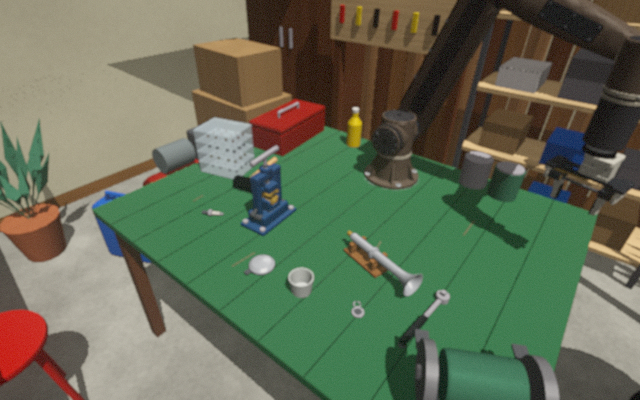

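```bash
python3 - <<'E'
import cv2
f=cv2.imread("pics/top0.png")
a=cv2.resize(f[165:245,350:420],None,fx=6,fy=6,interpolation=cv2.INTER_CUBIC) #420x480
b=cv2.resize(f[185:240,195:305],None,fx=7,fy=7,interpolation=cv2.INTER_CUBIC)[:, :]
cv2.imwrite("pics/a.png",a);
import numpy as np
s=cv2.imread("pics/scene0.png")
c=cv2.resize(s[135:240,225:310],None,fx=4,fy=4,interpolation=cv2.INTER_CUBIC)#340x420
o=np.zeros((480,765,3),np.uint8);o[:480,:420]=a;o[:420,425:765]=c
cv2.imwrite("pics/vise.png",o);cv2.imwrite("pics/horn.png",b)
E
```

```text
(no output)
```

View pics/vise.png

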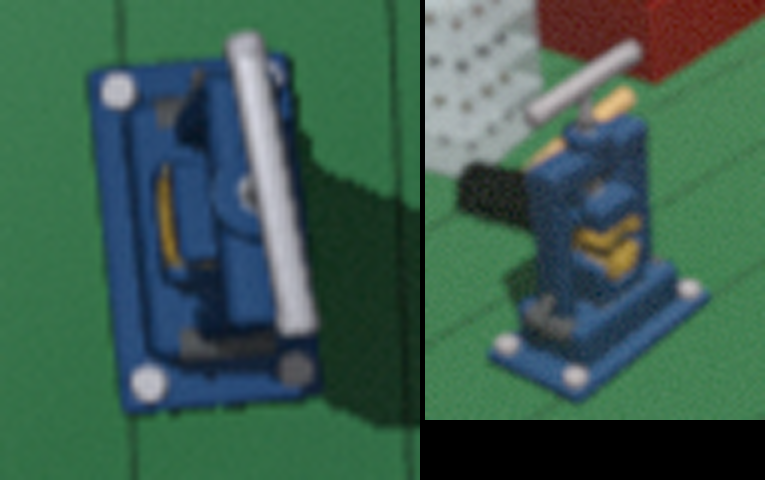

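View pics/horn.png

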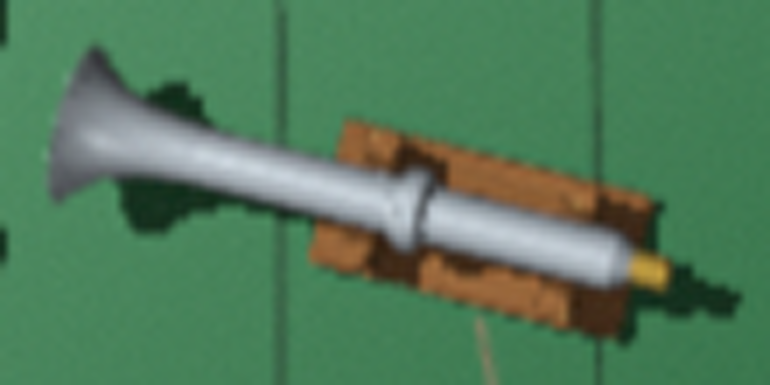

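```bash
cat > h.py <<'E'
import numpy as np
from station import status, eyes
from scipy.spatial.transform import Rotation as R
def ray(cam,px,z,T=None):
    c=eyes.calibration(cam); K=np.array(c["camera_matrix"])
    T=np.array(c["cam_to_world"]) if T is None else T
    d=np.linalg.inv(K)@[px[0],px[1],1]; d=T[:3,:3]@(d*[1,-1,-1]); o=T[:3,3]
    return o+d*(z-o[2])/d[2]
def wristT(s):
    T=np.eye(4);T[:3,:3]=R.from_euler("xyz",s["ee_rot"]).as_matrix();T[:3,3]=s["eef_pos"]
    return T@np.array(eyes.calibration("wrist")["hand_eye"])
def proj(cam,P,T=None):
    c=eyes.calibration(cam); K=np.array(c["camera_matrix"])
    T=np.array(c["cam_to_world"]) if T is None else T
    p=(np.linalg.inv(T)@[*P,1])[:3]*[1,-1,-1]; p=K@p; return p[:2]/p[2]
E
python3 - <<'E'
from h import *
A=lambda x,y,z:ray("top",(x/6+350,y/6+165),z)
B=lambda x,y,z:ray("top",(x/7+195,y/7+185),z)
pr=lambda n,v:print(n,np.round(v,4))
h1=A(244,42,.255);h2=A(296,330,.255);pr("handle",[h1,h2,(h1+h2)/2]);d=h2-h1;print(np.linalg.norm(d),np.degrees(np.arctan2(d[1],d[0])))
for z in (.012,):
  c=np.array([A(90,72,z),A(285,57,z),A(320,397,z),A(125,410,z)]);pr("plate",c.mean(0));
  print(np.linalg.norm(c-np.roll(c,1,0),axis=1)); d=c[0]+c[1]-c[2]-c[3]; print("vise y?",np.degrees(np.arctan2(d[1],d[0])))
col=B(405,210,.05);sp=B(668,273,.05);be=B(75,125,.05);pr("col,sp,be",[col,sp,be])
d=sp-be;print(np.linalg.norm(d),np.degrees(np.arctan2(d[1],d[0])))
d/=np.linalg.norm(d);pr("grip",sp-d*.185)
E
```

```text
handle [[ 0.6297 -0.1812  0.255 ]
 [ 0.4959 -0.2006  0.255 ]
 [ 0.5628 -0.1909  0.255 ]]
0.13519429465910093 -171.7578031904462
plate [ 0.5624 -0.1914  0.012 ]
[0.18597368 0.1073016  0.18697352 0.10593248]
vise y? 4.055543250508617
col,sp,be [[0.5312 0.2336 0.05  ]
 [0.5002 0.1137 0.05  ]
 [0.5731 0.385  0.05  ]]
0.2808702146119499 -105.04112518915866
grip [0.5482 0.2924 0.05  ]
```

```bash
python3 - <<'E'
import cv2,numpy as np
s=cv2.imread("pics/scene0.png");w=cv2.imread("pics/wrist0.png");t=cv2.imread("pics/top0.png")
a=cv2.resize(s[80:230,540:640],None,fx=3,fy=3,interpolation=cv2.INTER_CUBIC)
b=cv2.resize(t[300:400,30:160],None,fx=3,fy=3,interpolation=cv2.INTER_CUBIC)
o=np.zeros((600,800,3),np.uint8);o[:450,:300]=a;o[:300,305:695]=b
o[300:600,305:785]=cv2.resize(w,(480,300));cv2.imwrite("pics/g.png",o)
E
```

```text
(no output)
```

View pics/g.png

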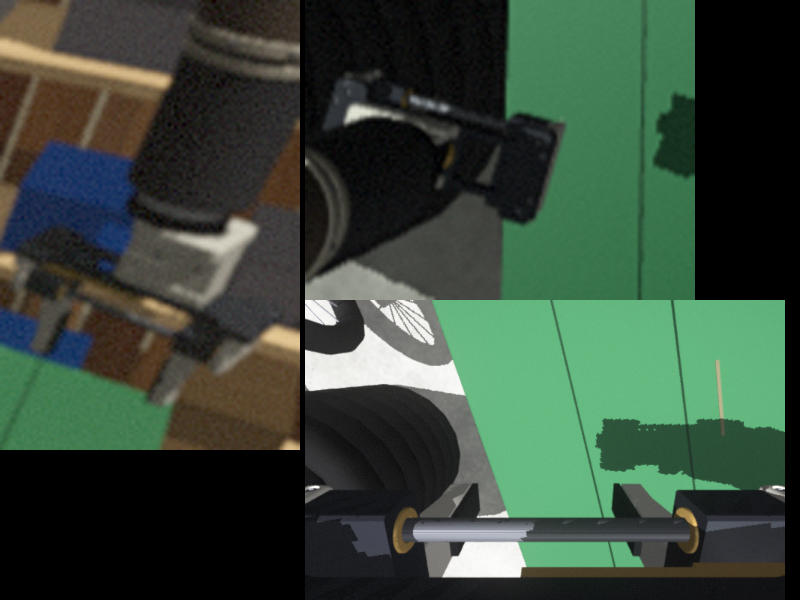

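```bash
python3 -m jog '[[34,-33,0,0,0,-0.145],[34,-33,0,0,0,-0.145],[34,-33,0,0,0,-0.145],[34,-33,0,0,0,-0.145],[34,-33,0,0,0,-0.145],[34,-33,0,0,0,-0.145],[34,-33,0,0,0,-0.145],[34,-33,0,0,0,-0.145],[34,-33,0,0,0,-0.145],[34,-33,0,0,0,-0.145],[30,-29,0,0,0,-0.12]]' 1 40
python3 -m jog '[[0,0,0,0,0,0],[0,0,0,0,0,0]]'
python3 - <<'E'
from h import *
import cv2
s=status.get_state();f=eyes.grab_frame("wrist");T=wristT(s)
print(s["eef_pos"],s["ee_rot"],s["q"])
np.save("T1.npy",T)
# expected points
d=np.array([np.cos(np.radians(-105.04)),np.sin(np.radians(-105.04)),0]);col=np.array([.5002,.1137,.05])-d*.115
for x in (-.105,-.07,-.014,0,.09,.115): print(x,np.round(proj("wrist",col+d*x,T)))
cv2.imwrite("pics/w1.png",f)
E
```

```text
t: 1.25
eef_pos: [0.5539, 0.279, 0.2222]
ee_rot: [-3.14, -0.005, 2.828]
force: [0.8, 1.4, -0.5]
width: 0.0874
t: 1.45
eef_pos: [0.5569, 0.2741, 0.2211]
ee_rot: [-3.138, -0.006, 2.817]
force: [0.5, -0.5, -0.2]
width: 0.0877
[0.55694922 0.27409256 0.22105712] [-3.13789882 -0.00576098  2.81690553] [ 0.76926647  0.27791973 -0.11515139 -0.00369647 -1.18365355 -1.09253722]
-0.105 [335. 229.]
-0.07 [333. 195.]
-0.014 [330. 137.]
0 [329. 122.]
0.09 [323.  12.]
0.115 [321. -22.]
```

View pics/w1.png

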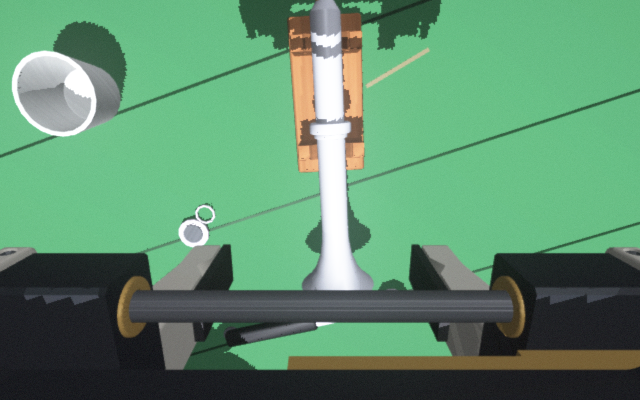

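```bash
python3 -m jog '[[-9,18,-20,0,0,0.062],[0,0,-40,0,0,0],[0,0,-40,0,0,0],[0,0,-30,0,0,0],[0,0,0,0,0,0],[0,0,0,0,0,0]]'
```

```text
t: 2.1
eef_pos: [0.5439, 0.2989, 0.0902]
ee_rot: [3.141, -0.003, 2.896]
force: [0.3, -0.3, 0.4]
width: 0.0875
```

```bash
python3 -m jog '[[4,-6,-15,0,0,-0.017],[0,0,-20,0,0,0],[0,0,-16,0,0,0],[0,0,0,0,0,0],[0,0,0,0,0,0]]'
```

```text
t: 2.6
eef_pos: [0.5516, 0.2961, 0.0438]
ee_rot: [3.131, 0.004, 2.879]
force: [-0.9, -0.9, 1.0]
width: 0.088
```

```bash
python3 -m jog '[[-3,-3,-7,0,0,0],[0,0,-6,0,0,0],[0,0,0,0,0,0]]'
python3 -m jog '[[0,0,0,0,0,0],[0,0,0,0,0,0],[0,0,0,0,0,0],[0,0,0,0,0,0],[0,0,0,0,0,0],[0,0,0,0,0,0]]' 0 45
```

```text
t: 2.9
eef_pos: [0.5497, 0.2936, 0.0326]
ee_rot: [3.128, 0.006, 2.878]
force: [-0.5, -0.4, 0.3]
width: 0.088
t: 3.5
eef_pos: [0.5503, 0.2942, 0.0336]
ee_rot: [3.127, 0.007, 2.879]
force: [0.3, 0.6, 0.9]
width: 0.0453
```

```bash
python3 -m jog '[[0,0,0,0,0,0],[0,0,0,0,0,0],[0,0,0,0,0,0],[0,0,0,0,0,0],[0,0,0,0,0,0],[0,0,0,0,0,0]]' 0 45
```

```text
t: 4.1
eef_pos: [0.5501, 0.2942, 0.0336]
ee_rot: [3.127, 0.007, 2.879]
force: [-1.0, -0.1, 0.6]
width: 0.0249
```

```bash
python3 -m jog '[[0,0,10,0,0,0],[0,0,20,0,0,0],[0,0,25,0,0,0],[0,0,20,0,0,0],[0,0,0,0,0,0]]'
python3 -m jog '[[0,-30,0,0,0,0.06],[0,-35,0,0,0,0.06],[0,-35,0,0,0,0.06],[0,-35,0,0,0,0.06],[0,-35,0,0,0,0.06],[0,-30,0,0,0,0.03],[0,0,0,0,0,0],[0,0,0,0,0,0],[0,0,0,0,0,0]]'
```

```text
t: 4.6
eef_pos: [0.5483, 0.2929, 0.1104]
ee_rot: [3.13, 0.004, 2.877]
force: [0.1, 0.6, -3.4]
width: 0.025
t: 5.5
eef_pos: [0.5415, 0.0852, 0.1028]
ee_rot: [3.129, -0.006, -3.064]
force: [0.2, 0.0, -3.5]
width: 0.0251
```

```bash
python3 - <<'E'
from h import *
import cv2
s=status.get_state();f=eyes.grab_frame("wrist");T=wristT(s);t=eyes.grab_frame("top")
print(s["eef_pos"],s["ee_rot"])
np.save("T2.npy",T);cv2.imwrite("pics/w2.png",f);cv2.imwrite("pics/t2.png",t)
o=np.zeros((600,800,3),np.uint8);o[:400,:640]=f
o[400:]=cv2.resize(t[185:225,270:430],None,fx=5,fy=5,interpolation=cv2.INTER_CUBIC)
cv2.imwrite("pics/v2.png",o)
E
```

```text
[0.54149344 0.08518364 0.10279853] [ 3.12947573 -0.00636934 -3.06404427]
```

View pics/v2.png

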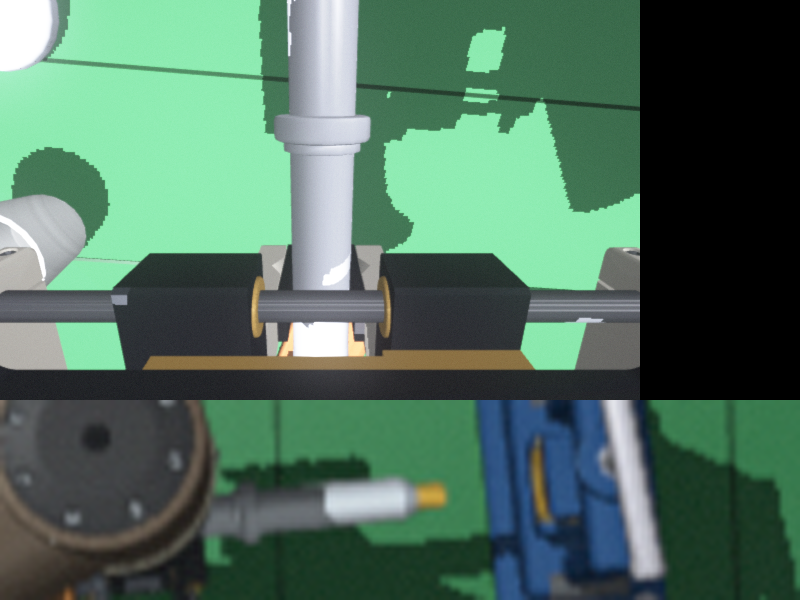

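```bash
python3 - <<'E'
from h import *
T=np.load("T2.npy")
p=lambda n,v:print(n,np.round(v,4))
for z in (.1,.1187):
  p(z,[ray("top",q,z) for q in ((319,207.2),(344,205.4),(359,204),(378,201.1))])
zz=.1028+.0164
p("wrist col,neck,barrel",[ray("wrist",q,zz,T) for q in ((322.5,122),(323.5,30),(322.5,200))])
x=np.array([.0708,-.9975,0]);o=np.array([.5626,-.191,.1])
p("pred brass px",[proj("top",o-.032*x),proj("top",o-.032*x+[.026,.0018,0]),proj("top",o-.032*x-[.026,.0018,0])])
p("pred end handle",proj("top",[.5626,-.191,.255]))
E
```

```text
0.1 [[ 0.5481  0.0212  0.1   ]
 [ 0.5522 -0.0562  0.1   ]
 [ 0.5557 -0.1026  0.1   ]
 [ 0.5636 -0.1615  0.1   ]]
0.1187 [[ 0.5466  0.021   0.1187]
 [ 0.5506 -0.0554  0.1187]
 [ 0.5541 -0.1012  0.1187]
 [ 0.5618 -0.1593  0.1187]]
wrist col,neck,barrel [[ 0.5453  0.016   0.1192]
 [ 0.5475 -0.0165  0.1192]
 [ 0.5428  0.0479  0.1192]]
pred brass px [[377.2551 202.1536]
 [376.4189 193.8018]
 [378.0943 210.5351]]
pred end handle [395.0061 195.9407]
```

```bash
python3 -m jog '[[3,-15,-5,0,0,0],[3,-20,-5,0,0,0],[0,-10,-3,0,0,0],[0,0,0,0,0,0],[0,0,0,0,0,0]]'
python3 - <<'E'
from h import *
import cv2
s=status.get_state();f=eyes.grab_frame("wrist");T=wristT(s);t=eyes.grab_frame("top");c=eyes.grab_frame("scene")
print(s["eef_pos"],s["ee_rot"])
np.save("T3.npy",T);cv2.imwrite("pics/w3.png",f);cv2.imwrite("pics/t3.png",t);cv2.imwrite("pics/s3.png",c)
o=np.zeros((600,800,3),np.uint8)
o[:240]=cv2.resize(t[180:228,280:440],None,fx=5,fy=5,interpolation=cv2.INTER_CUBIC)
o[240:600,:480]=cv2.resize(c[160:250,230:350],None,fx=4,fy=4,interpolation=cv2.INTER_CUBIC)
o[240:440,480:800]=cv2.resize(f,(320,200),interpolation=cv2.INTER_AREA)
cv2.imwrite("pics/v3.png",o)
E
```

```text
t: 6.1
eef_pos: [0.5483, 0.041, 0.0884]
ee_rot: [3.129, -0.006, -3.059]
force: [-0.5, 0.7, -3.1]
width: 0.025
[0.5482818  0.04101259 0.08843005] [ 3.12930175 -0.00625739 -3.05891432]
```

View pics/v3.png

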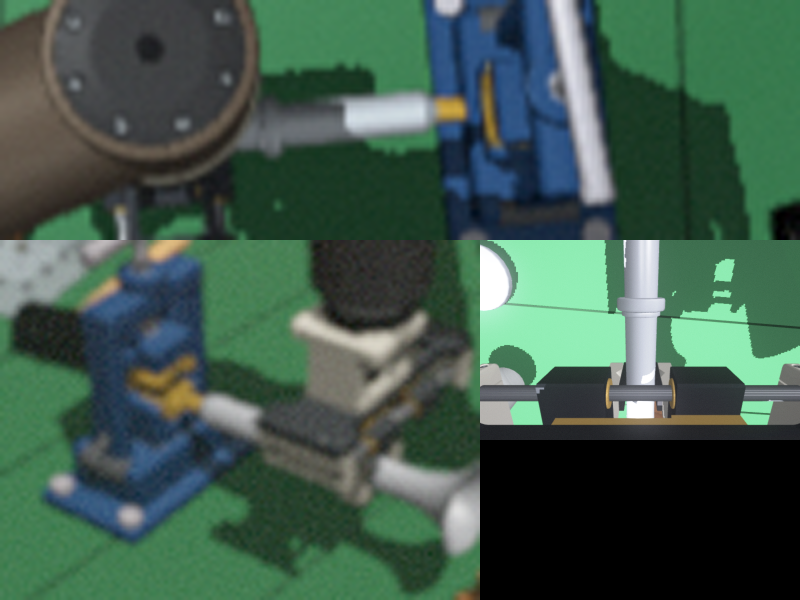

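```bash
python3 -m jog '[[1,-12,-0.5,0,0,-0.006],[0.9,-12,0,0,0,0],[0.9,-12,0,0,0,0],[0.9,-12,0,0,0,0],[0,0,0,0,0,0]]'
```

```text
t: 6.75
eef_pos: [0.5522, -0.0092, 0.0888]
ee_rot: [3.129, -0.005, -3.063]
force: [-0.2, -0.1, -2.4]
width: 0.0247
```

```bash
python3 -m jog '[[0.3,-10,-1,0,0,-0.003],[0.5,-12,-0.5,0,0,0],[0.5,-12,0,0,0,0],[0.5,-12,0,0,0,0],[0,0,0,0,0,0]]'
```

```text
t: 7.25
eef_pos: [0.5544, -0.0602, 0.0875]
ee_rot: [3.129, -0.005, -3.067]
force: [-0.5, -1.1, -2.1]
width: 0.0249
```

```bash
python3 -m jog '[[0.5,-10,0,0,0,0],[0.5,-7,0,0,0,0],[0,0,0,0,0,0]]';  python3 -m jog '[[0.1,-2,0,0,0,0],[0.1,-2,0,0,0,0]]'
```

```text
t: 7.55
eef_pos: [0.5559, -0.0792, 0.0876]
ee_rot: [3.129, -0.004, -3.067]
force: [-0.6, 0.2, -3.2]
width: 0.0254
t: 7.75
eef_pos: [0.5562, -0.0833, 0.0876]
ee_rot: [3.129, -0.004, -3.067]
force: [-1.2, 1.4, -2.6]
width: 0.0249
```

```bash
python3 -m jog '[[0.1,-2,0,0,0,0],[0,0,0,0,0,0]]'
```

```text
t: 7.95
eef_pos: [0.5562, -0.0853, 0.0876]
ee_rot: [3.129, -0.004, -3.066]
force: [0.5, -0.9, -2.1]
width: 0.025
```

```bash
for i in 1 2 3; do python3 -m jog '[[0.1,-1.5,0,0,0,0],[0,0,0,0,0,0]]' | sed -n '2p;4p'; done
```

```text
eef_pos: [0.5563, -0.0868, 0.0876]
force: [-0.5, -0.2, -2.2]
eef_pos: [0.5563, -0.088, 0.0875]
force: [0.1, 0.5, -3.6]
eef_pos: [0.5564, -0.0879, 0.0874]
force: [-0.1, -0.8, -2.5]
```

```bash
for i in 1 2; do python3 -m jog '[[0.1,-2,0,0,0,0],[0,0,0,0,0,0]]' | sed -n '2p;4p'; done
```

```text
eef_pos: [0.5564, -0.0878, 0.0874]
force: [-0.0, -1.7, -3.3]
eef_pos: [0.5564, -0.0878, 0.0873]
force: [-0.6, -0.3, -3.0]
```

```bash
python3 -m jog '[[0.1,-2,0,0,0,0]]' ; python3 -m jog '[[0.2,-3,0,0,0,0]]'
```

```text
t: 9.05
eef_pos: [0.5565, -0.0882, 0.0872]
ee_rot: [3.119, -0.002, -3.066]
force: [-3.7, 20.9, 1.4]
width: 0.0252
t: 9.15
eef_pos: [0.5566, -0.0883, 0.0871]
ee_rot: [3.115, -0.002, -3.067]
force: [-5.4, 28.3, 4.6]
width: 0.0255
```

```bash
python3 -m jog '[[0,0.3,0,0.01,0,0],[0,0,0,0,0,0]]'; for i in 1 2 3; do python3 -m jog '[[0,0,-1.2,0,0,0]]'| sed -n '2,4p'; done
```

```text
t: 9.35
eef_pos: [0.5567, -0.0873, 0.0875]
ee_rot: [3.105, -0.001, -3.066]
force: [-1.3, 1.9, -0.8]
width: 0.0248
eef_pos: [0.5568, -0.0875, 0.0865]
ee_rot: [3.105, -0.0, -3.066]
force: [-2.3, 4.5, -0.1]
eef_pos: [0.5569, -0.0875, 0.0854]
ee_rot: [3.105, -0.0, -3.066]
force: [-2.4, 6.8, 3.2]
eef_pos: [0.5569, -0.0874, 0.0844]
ee_rot: [3.105, 0.0, -3.066]
force: [-3.9, 6.6, 5.2]
```

```bash
python3 -m jog '[[0,0.2,0.8,-0.022,0,0],[0,0,0,0,0,0]]'; for i in 1 2 3; do python3 -m jog '[[0,0,-1.2,0,0,0]]'| sed -n '2,4p'; done
```

```text
t: 9.85
eef_pos: [0.5568, -0.0878, 0.0853]
ee_rot: [3.128, -0.002, -3.067]
force: [-0.9, 3.6, 0.2]
width: 0.0249
eef_pos: [0.5569, -0.0877, 0.0842]
ee_rot: [3.128, -0.001, -3.067]
force: [-1.1, 5.2, 1.4]
eef_pos: [0.5569, -0.0875, 0.0832]
ee_rot: [3.127, -0.001, -3.067]
force: [-2.3, 5.8, 4.3]
eef_pos: [0.5571, -0.0873, 0.0823]
ee_rot: [3.126, -0.001, -3.067]
force: [-2.6, 5.6, 5.8]
```

```bash
for i in 1 2 ; do python3 -m jog '[[0,0,-1.2,0,0,0]]'| sed -n '2,4p'; done;  python3 -m jog '[[0,0,0,0,0,0]]'
```

```text
eef_pos: [0.5572, -0.0872, 0.0815]
ee_rot: [3.126, -0.0, -3.067]
force: [-3.9, 4.9, 7.0]
eef_pos: [0.5573, -0.0871, 0.0809]
ee_rot: [3.125, 0.0, -3.067]
force: [-4.1, 6.1, 6.6]
t: 10.45
eef_pos: [0.5573, -0.0871, 0.0813]
ee_rot: [3.125, 0.0, -3.067]
force: [-4.3, 4.5, 5.9]
width: 0.025
```

```bash
python3 -m jog '[[0,0,0,0,0,0],[0,0,0,0,0,0],[0,0,0,0,0,0],[0,0,0,0,0,0],[0,0,0,0,0,0],[0,0,0,0,0,0]]' 0.7 40
python3 - <<'E'
from h import *
import cv2
s=status.get_state();f=eyes.grab_frame("wrist");t=eyes.grab_frame("top");c=eyes.grab_frame("scene")
np.save("T4.npy",wristT(s));cv2.imwrite("pics/w4.png",f);cv2.imwrite("pics/t4.png",t);cv2.imwrite("pics/s4.png",c)
o=np.zeros((600,800,3),np.uint8)
o[:200,:800]=cv2.resize(t[182:222,280:440],None,fx=5,fy=5,interpolation=cv2.INTER_CUBIC)
o[200:600,:320]=cv2.resize(c[140:240,240:320],None,fx=4,fy=4,interpolation=cv2.INTER_CUBIC)
o[200:500,320:800]=cv2.resize(f,(480,300),interpolation=cv2.INTER_AREA)
cv2.imwrite("pics/v4.png",o)
E
```

```text
t: 11.05
eef_pos: [0.5587, -0.089, 0.0816]
ee_rot: [3.126, 0.003, -3.067]
force: [0.1, 0.1, -0.2]
width: 0.0605
```

View pics/v4.png

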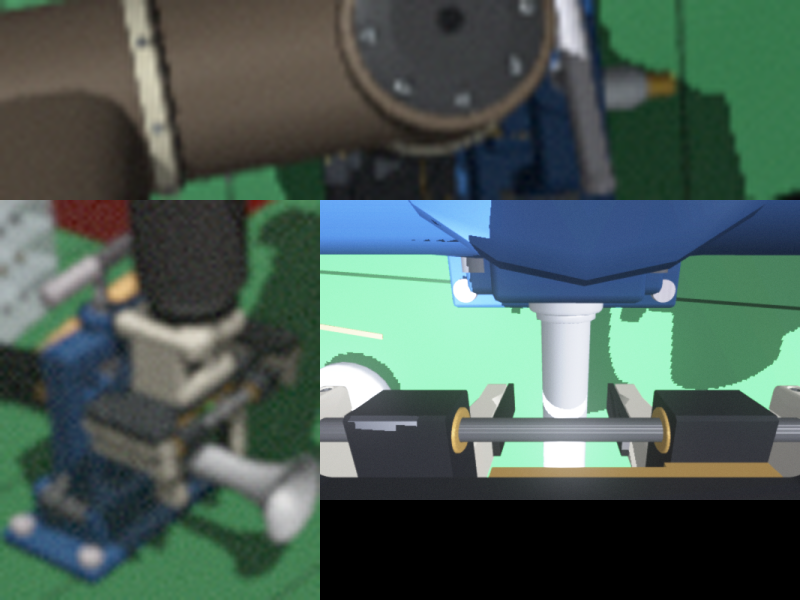

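```bash
python3 -m jog '[[0,0,20,0,0,0],[0,0,40,0,0,0],[0,0,40,0,0,0],[0,0,40,0,0,0],[0,0,40,0,0,0],[0,0,35,0,0,0],[0,0,10,0,0,0],[0,0,0,0,0,0]]' 0.7
python3 -m jog '[[0,-10,0,0,0,0.145],[0,-12,0,0,0,0.145],[0,-12,0,0,0,0.145],[0,-12,0,0,0,0.145],[0,-12,0,0,0,0.145],[0,-12,0,0,0,0.145],[0,-12,0,0,0,0.145],[0,-10,0,0,0,0.145],[0,-5,0,0,0,0.145],[0,0,0,0,0,0.145],[0,0,0,0,0,0.1],[0,0,0,0,0,0]]'
python3 -c "
from h import *;print(status.get_state()['q'])"
```

```text
t: 12.0
eef_pos: [0.555, -0.0892, 0.3145]
ee_rot: [3.126, -0.001, -3.067]
force: [-0.6, -0.3, -0.9]
width: 0.0615
t: 13.2
eef_pos: [0.5479, -0.188, 0.2925]
ee_rot: [3.1, -0.007, -1.463]
force: [-0.1, 0.4, -0.9]
width: 0.0616
[ 0.01412505  0.18855368 -0.07665378  0.01071469 -1.34662056  1.66133483]
```

```bash
cat > lev.py <<'E'
import sys
from h import *
s=status.get_state();Rc=R.from_euler("xyz",s["ee_rot"]);Rt=R.from_euler("xyz",[np.pi,0,float(sys.argv[1])])
print("rotvec",np.round((Rt*Rc.inv()).as_rotvec(),4))
E
python3 lev.py -1.427; python3 - <<'E'
from h import *
import cv2
s=status.get_state();f=eyes.grab_frame("wrist");T=wristT(s);np.save("T5.npy",T);cv2.imwrite("pics/w5.png",f)
a=np.radians(8.24);d=np.array([np.cos(a),np.sin(a),0]);c=np.array([.5628,-.1909,.255])
for k in(-.065,0,.065):print(np.round(proj("wrist",c+k*d,T)))
E
```

```text
rotvec [ 0.0118 -0.0407  0.0365]
[331. 301.]
[328. 206.]
[324.  88.]
```

View pics/w5.png

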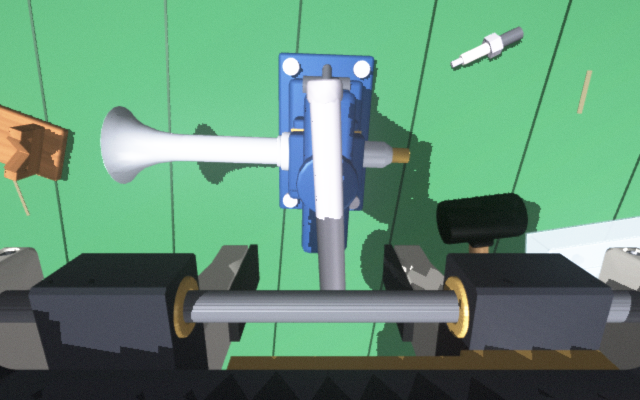

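```bash
python3 -m jog '[[14,-3,2,0.012,-0.041,0.036],[0,0,0,0,0,0],[0,0,0,0,0,0]]'; python3 lev.py -1.427
```

```text
t: 13.55
eef_pos: [0.561, -0.1905, 0.2917]
ee_rot: [3.138, 0.002, -1.439]
force: [0.7, -0.3, 0.2]
width: 0.0616
rotvec [-0.0013 -0.0039  0.0122]
```

```bash
python3 -m jog '[[2,0,-15,0,-0.004,0.012],[0,0,-20,0,0,0],[0,0,-17,0,0,0],[0,0,0,0,0,0],[0,0,0,0,0,0]]'; python3 lev.py -1.427
```

```text
t: 14.05
eef_pos: [0.5613, -0.19, 0.2379]
ee_rot: [3.138, 0.001, -1.437]
force: [-0.0, -0.0, 0.4]
width: 0.0612
rotvec [-0.0004 -0.0041  0.0097]
```

```bash
python3 -m jog '[[1.5,-0.5,-1.5,0,0,0.01],[0,0,0,0,0,0],[0,0,0,0,0,0],[0,0,0,0,0,0],[0,0,0,0,0,0],[0,0,0,0,0,0],[0,0,0,0,0,0],[0,0,0,0,0,0]]' 0 40; cat > m.py <<'E'
from station import status
import numpy as np
s=status.get_state();print(np.round(s["eef_pos"],4),np.round(s["ee_rot"],3),"F",np.round(s["force"],1),"M",np.round(s["moment"],3),"q6",round(s["q"][5],3),"e6",round(s["joint_efforts"][5],3),"w",round(s["width"],4))
E
python3 m.py
```

```text
t: 14.85
eef_pos: [0.5643, -0.1914, 0.2397]
ee_rot: [3.141, -0.001, -1.427]
force: [-0.0, 0.7, 0.4]
width: 0.0153
[ 0.5643 -0.1914  0.2397] [ 3.141e+00 -1.000e-03 -1.427e+00] F [-0.   0.7  0.4] M [ 0.374 -0.046  0.161] q6 1.712 e6 -0.198 w 0.0153
```

```bash
python3 -m jog '[[0,0,-0.3,0,0,-0.1],[0,0,-0.3,0,0,-0.1],[0,0,-0.3,0,0,-0.1],[0,0,-0.3,0,0,-0.1],[0,0,-0.3,0,0,-0.1]]' >/dev/null; python3 m.py; python3 -m jog '[[0,0,-0.3,0,0,-0.1],[0,0,-0.3,0,0,-0.1],[0,0,-0.3,0,0,-0.1],[0,0,-0.3,0,0,-0.1],[0,0,-0.3,0,0,-0.1]]'>/dev/null; python3 m.py
```

```text
[ 0.5642 -0.1916  0.2382] [ 3.141e+00 -2.000e-03 -1.943e+00] F [ 0.2 -2.7 -0.7] M [-0.425 -0.109  0.28 ] q6 1.197 e6 1.418 w 0.0156
[ 0.564  -0.1919  0.2368] [ 3.141e+00 -3.000e-03 -2.463e+00] F [ 0.2 -2.  -0.7] M [-0.307 -0.114  0.288] q6 0.678 e6 1.415 w 0.0153
```

```bash
python3 -m jog '[[0,0,-0.3,0,0,-0.1],[0,0,-0.3,0,0,-0.1],[0,0,-0.3,0,0,-0.1],[0,0,-0.3,0,0,-0.1],[0,0,-0.3,0,0,-0.1],[0,0,-0.3,0,0,-0.1]]' >/dev/null; python3 m.py; for i in 1 2 3 4; do python3 -m jog '[[0,0,-0.2,0,0,-0.06]]'>/dev/null; python3 m.py; done
```

```text
[ 0.5637 -0.192   0.2351] [ 3.141e+00 -3.000e-03 -3.086e+00] F [-1.2 -1.4 -1.5] M [-0.261 -0.154  0.288] q6 0.055 e6 1.413 w 0.0157
[ 0.5636 -0.192   0.2349] [ 3.142e+00 -3.000e-03  3.133e+00] F [-0.4 -1.2 -0.8] M [-0.308 -0.215  0.271] q6 -0.008 e6 0.25 w 0.0157
[ 0.5636 -0.192   0.2347] [ 3.142e+00 -3.000e-03  3.071e+00] F [-0.2 -1.8  0.1] M [-0.272 -0.137  0.237] q6 -0.07 e6 0.707 w 0.0155
[ 0.5635 -0.192   0.2345] [-3.142e+00 -3.000e-03  3.008e+00] F [-0.2 -1.  -0.2] M [-0.277 -0.125  0.309] q6 -0.133 e6 0.718 w 0.0156
[ 0.5635 -0.192   0.2344] [-3.142e+00 -3.000e-03  2.946e+00] F [ 0.8 -0.7 -0.6] M [-0.269 -0.182  0.335] q6 -0.195 e6 0.733 w 0.0157
```

```bash
for i in 1 2 3 4 5 6 7 8; do python3 -m jog '[[0,0,-0.2,0,0,-0.06]]'>/dev/null; python3 m.py | sed 's/.*F/F/;s/e6.*//'; done
```

```text
F [-0.3 -2.   0.5] M [-0.302 -0.204  0.283] q6 -0.257 
F [-0.6 -2.1 -0.5] M [-0.253 -0.156  0.236] q6 -0.319 
F [-1.5 -0.5 -0.6] M [-0.288 -0.213  0.276] q6 -0.381 
F [-0.1 -0.2  0.3] M [-0.294 -0.215  0.271] q6 -0.443 
F [-0.3 -0.8  0.5] M [-0.25  -0.167  0.319] q6 -0.505 
F [-0.4 -1.4 -0.4] M [-0.291 -0.257  0.332] q6 -0.567 
F [-0.4 -0.5  1.2] M [-0.325 -0.196  0.299] q6 -0.629 
F [-0.7 -0.1 -1.1] M [-0.303 -0.178  0.268] q6 -0.691
```

```bash
for i in 1 2 3 4 5 6; do python3 -m jog '[[0,0,-0.2,0,0,-0.06]]'>/dev/null; python3 m.py | sed 's/.*F/F/;s/e6.*//'; done
```

```text
F [0.1 0.1 0.3] M [-0.309 -0.214  0.274] q6 -0.754 
F [-0.6 -0.2  0.4] M [-0.336 -0.214  0.319] q6 -0.816 
F [-0.6 -0.6 -1.4] M [-0.306 -0.227  0.265] q6 -0.878 
F [ 0.  -0.1 -0.4] M [-0.27  -0.226  0.304] q6 -0.94 
F [-0.2 -0.9 -0.2] M [-0.368 -0.178  0.292] q6 -1.002 
F [ 0.1 -0.5 -1. ] M [-0.246 -0.192  0.375] q6 -1.064
```

```bash
for i in 1 2 3 4 ; do python3 -m jog '[[0,0,-0.15,0,0,-0.05]]'>/dev/null; python3 m.py | sed 's/.*F/F/;s/e6.*//'; done
```

```text
F [ 0.1 -0.4 -0.1] M [-0.276 -0.243  0.417] q6 -1.116 
F [ 0.2 -0.4 -0.4] M [-0.342 -0.167  0.489] q6 -1.168 
F [ 1.2 -0.5  0.1] M [-0.324 -0.197  0.505] q6 -1.219 
F [ 0.5 -0.7 -0.6] M [-0.37  -0.213  0.714] q6 -1.27
```

```bash
for i in 1 2 3; do python3 -m jog '[[0,0,0,0,0,0]]'>/dev/null; python3 m.py; done
```

```text
[ 0.5631 -0.1916  0.2316] [-3.14e+00 -2.00e-03  1.87e+00] F [ 0.6 -0.9 -1.2] M [-0.497 -0.334  0.631] q6 -1.271 e6 -1.262 w 0.0155
[ 0.5631 -0.1916  0.2316] [-3.140e+00 -2.000e-03  1.871e+00] F [-0.  -1.1 -1.1] M [-0.437 -0.244  0.492] q6 -1.269 e6 -0.622 w 0.0158
[ 0.5631 -0.1916  0.2315] [-3.140e+00 -2.000e-03  1.873e+00] F [ 0.1 -1.3 -1.9] M [-0.428 -0.203  0.492] q6 -1.268 e6 -0.526 w 0.0157
```

```bash
for i in 1 2; do python3 -m jog '[[0,0,0.1,0,0,0.03]]'>/dev/null; python3 m.py; done
```

```text
[ 0.5631 -0.1916  0.2316] [-3.140e+00 -2.000e-03  1.903e+00] F [-0.4 -1.8 -0.9] M [-0.537 -0.37   0.024] q6 -1.237 e6 -0.839 w 0.0158
[ 0.5631 -0.1916  0.2316] [-3.140e+00 -2.000e-03  1.935e+00] F [ 0.8 -1.5 -0.5] M [-0.477 -0.36  -0.074] q6 -1.206 e6 -0.476 w 0.016
```

```bash
python3 -m jog '[[0,0,0,0,0,0],[0,0,0,0,0,0],[0,0,0,0,0,0],[0,0,0,0,0,0]]' 0.6; python3 m.py; python3 -m jog '[[0,0,10,0,0,0],[0,0,25,0,0,0],[0,0,30,0,0,0],[0,0,30,0,0,0],[0,0,0,0,0,0]]'
python3 -m jog '[[-15,30,0,0,0,0],[-15,45,0,0,0,0],[-15,45,0,0,0,0],[-15,45,0,0,0,0],[-10,45,0,0,0,0],[0,45,0,0,0,0],[0,0,0,0,0,0]]'
python3 - <<'E'
from h import *
import cv2
t=eyes.grab_frame("top");c=eyes.grab_frame("scene")
cv2.imwrite("pics/t6.png",t);cv2.imwrite("pics/s6.png",c)
o=np.zeros((600,800,3),np.uint8)
o[:250]=cv2.resize(t[175:225,280:440],None,fx=5,fy=5,interpolation=cv2.INTER_CUBIC)
o[250:600,:400]=cv2.resize(c[140:240,230:344],(400,350),interpolation=cv2.INTER_CUBIC)
o[250:500,400:800]=cv2.resize(c,(400,250),interpolation=cv2.INTER_AREA)
cv2.imwrite("pics/v6.png",o)
E
```

```text
t: 19.55
eef_pos: [0.563, -0.1912, 0.2316]
ee_rot: [-3.14, -0.003, 1.934]
force: [-0.1, -0.8, -0.8]
width: 0.0423
[ 0.563  -0.1912  0.2316] [-3.140e+00 -3.000e-03  1.934e+00] F [-0.1 -0.8 -0.8] M [ 0.078 -0.163 -0.009] q6 -1.206 e6 0.005 w 0.0423
t: 20.05
eef_pos: [0.562, -0.1913, 0.3324]
ee_rot: [-3.139, -0.003, 1.933]
force: [0.1, -0.4, 0.5]
width: 0.0524
t: 20.75
eef_pos: [0.4884, 0.0705, 0.336]
ee_rot: [3.138, -0.003, 1.927]
force: [0.1, -0.1, -0.0]
width: 0.0527
```

View pics/v6.png

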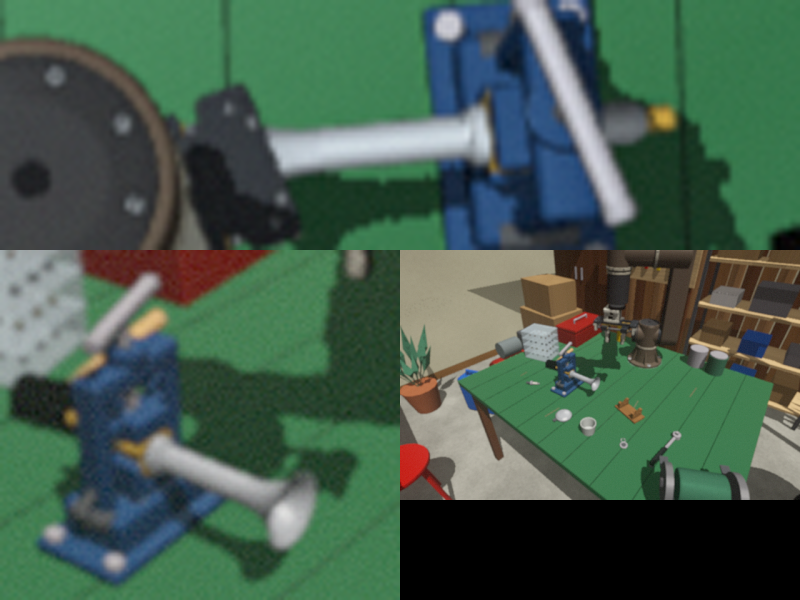

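```bash
python3 - <<'E'
from h import *
A=lambda x,y:ray("top",(x/5+280,y/5+175),.247)
d=A(528,5)-A(622,218);print(np.degrees(np.arctan2(d[1],d[0])),"expect",np.degrees(1.934)-90)
print("collar face",ray("top",(493/5+280,135/5+175),.1))
E
```

```text
21.849736518194188 expect 20.810037578301205
collar face [ 0.56073142 -0.16324287  0.1       ]
```

Both checks agree: the bar is where I left it, and the collar face is at the jaw face. I'm handing the job in.

```bash
python3 -c "
from station import workorder;print(workorder.job_done())"
```

```text
the job is handed in; nothing more can be done
None
```

I moved the horn from its rest into the vise V, collar against the jaw, then screwed it down about 2.9 rad clockwise. I let go, backed the arm away and handed in at about 21 s. I touched none of the bystanders, and they look undisturbed in the last picture.

**Collar:** Pushing in met a firm stop (about 28 N) where the measured geometry put the jaw face. The last top view puts the collar face at y = -0.163 m, against an expected -0.159 m. That is close to what the camera can resolve.

**Clamping:** The free-run reading was about 0.285 N m. It rose to about +0.22, and then the last 0.05 rad step gave an outlier of +0.43, which is above the +0.39 crush mark.
- At rest the reading fell to +0.21. The fitted rise put that furthest point at about +0.28, so I take the outlier as a transient, but I can't rule out a brief overload.
- I backed off about 0.065 rad. The reverse reading then implied about +0.21, inside the firm range of +0.15 to +0.28, with an uncertainty of a few hundredths.

**After release:** The bar measured 21.8° in the last picture, against 20.8° from the gripper's final angle, so it stayed where I left it.

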